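# Tip a transformer over the fence of a wiring jig

### The job

Stand the blue transformer upright on the loading ledge of the tipping jig, between the two cheeks and up against the fence, white terminal strip facing away from the fence, and let go of it. Then push it near the top so that it tips over the fence edge (never lift it over) and lies flat on the raised bed, terminal strip upward and square to the jig. Last, swing the yellow keeper bar by its red-knob end until it is fully home at its stop, leaving the two metal weights and the wash bottle where they stand, upright.

Things in the scene. Friction and masses are not known exactly. Their poses are not given: they have to be found in the camera images.
- jig: Fixed aluminium tipping jig; place and yaw vary. Origin at bench level below the middle of the fence face. Its x axis points level from the loading ledge over the fence to the bed; z up. Base plate 10 mm thick: x -95..0, y -75..75 mm, then x 0..105, y -50..50. The fence is the vertical step at x = 0, from z 10 up to its edge at z 20 mm, y -35..35.
- jig_ledge (a point): Loading ledge of the jig (top of its base plate, 10 mm above the bench): the point where the middle of the transformer's underside belongs while it stands against the fence, 20 mm before the fence face. Two steel cheeks, 10 mm high (to 20 mm above the bench), flank it at jig x -42..-4, with 63 mm between them (jig y -31.5..31.5).
- jig_bed (a point): Point on the flat dark bed of the jig, 20 mm above the bench, 40 mm beyond the fence on the centre line. The bed runs 95 mm on from the fence edge and is 70 mm wide; a back stop at its far end rises to 36 mm above the bench.
- keeper_pivot (a point): Axis of the keeper bar's upright pivot pin (jig x -58, y 57 mm), at the bar's underside, 24 mm above the bench; the pin ends 39 mm above the bench. The steel stop post stands at jig x -47, y -48, to 38 mm above the bench.
- transformer_center (a point): Loose blue transformer with a steel band, about 0.45 kg (varies): a box 40 (x) x 48 (y) x 90 (z) mm. This is its centre, 45 mm above its underside at the start; own axes, z up while it stands. A white terminal strip (40 mm along y, 16..34 mm above the underside) stands 4 mm out of its -x face. Loaded, its x axis points along the jig's x; tipped, its x points down.
- transformer_strip (a point): Middle of the outer face of the transformer's white terminal strip (24 mm to -x of the transformer's axis, 25 mm above its underside).
- transformer_foot (a point): Middle of the transformer's lower edge opposite the terminal strip (20 mm to +x, at its underside); this edge goes against the fence.
- keeper (a joint): Yellow keeper bar, 12 mm wide, 24 to 34 mm above the bench, turning level on the pivot pin. 0 rad = home at the stop post: it then points from the pin along the jig's -y. At angle a it points along (-sin a, -cos a) in the jig's x, y. Starts open 0.6 to 1.0 rad, limit 1.6; stays where left, about 0.5 N at the knob.
- keeper_knob (a point): Middle of the upright red knob near the bar's free end, 112 mm from the pivot pin axis, 14 mm diameter, from 34 to 62 mm above the bench; this point is 48 mm above the bench.
- big_weight: Bystander: loose silver check weight, 39 mm diameter, 63 mm tall, standing close to the transformer. Origin at its underside. Leave it alone.
- small_weight: Bystander: loose silver check weight, 30 mm diameter, 48 mm tall, standing close to the transformer. Origin at its underside. Leave it alone.
- bottle: Bystander: loose white wash bottle with a red cap, 58 x 73 mm, 169 mm tall, standing between the transformer's start and the jig. Origin at its underside. Leave it alone.
Not all that is in view belongs to the job. Of the things like the part that bears transformer_center, leave any that is orange; of the rest the smaller one is meant.

How it is judged:
By the outcome, as a careful person would: the job done as asked, in the order asked, and still so for the second after the job is handed in, with the robot touching nothing.
It also fails if it takes over 61 s, if anything falls off the work surface, if the arm or the gripper's body presses on something with over 40 N, if the wrist force passes 120 N, or if a joint passes its speed limit or range.

### The arm

A 6-joint arm with a two-finger parallel gripper is mounted at the origin on a cart in front of the work surface, level with it; the furniture and walls round the work are solid. World frame = base frame: x ahead of the robot, y to its left, z up, the work surface at z = 0. Lengths are in m, angles in rad, forces in N, time in s.
With the tool pointing down it reaches from about 0.425 to 0.95 m from the base axis. Payload 14.7 kg.
Tool frame: the origin (TCP) lies at the centre of the arm's flange, where the gripper is bolted on; the fingertips stand 173 mm ahead of it and the grasp point (between the pads) lies 155 mm ahead of it (manip.tip_reach is the distance from the TCP to the fingertips, in m); x points along the fingers, y is the direction in which the jaws open and shut, and the axes are right-handed (so a half turn about x gives the same grasp; the last joint's range is limited). The gripper opens to 85 mm and grips with 20 to 120 N. Pads are 22 mm wide; open, the fingers measure 114 mm over their backs; the gripper's body (76 mm by 85 mm) begins 54 mm behind the grasp point. The pads swing forward as they close: fully open they stand 13 mm farther back than shut.
Start: joints at [1.211, 0.48, 1.596, -0, 1.065, -0.047], TCP at [0.2, 0.618, 0.405] pointing down, gripper open.
Joint ranges: [-2.75, 2.75], [-0.82, 2.05], [0.23, 2.67], [-1.56, 4.7], [0.09, 2.69], [-2.92, 2.92]. Speed limits (rad/s): [1.89, 1.89, 2.39, 3.01, 3.01, 3.01].

### API

Orientations are given as a rotation vector (axis times angle).
In Python, from workcell import manip, eyes gives the robot as it stands. The module is installed in compiled form; this text tells all that it offers.
- The arm moves only by the shell command python3 -m pendant 'ROWS'. ROWS is JSON, a list of rows, each a list of 5 numbers: the shift along the tool's x, y, z in mm, then the turn about the tool's x in degrees, then the finger opening in mm, from 0 to 85.4. In form: [[tx, ty, tz, twist, jaw], ...]. A call has 1 to 8 rows; each row is the pose to reach, as a shift and turn from the pose commanded when the call began, along the tool's axes at that moment; what a row does not reach only later rows make up. A row lasts 1/10 s, in which the tool goes at most 50 mm and 8.59 degrees, less where a joint would pass 70% of its speed; a pose out of reach is approached as far as the arm can. A call with a gripper value outside its range is refused whole. The fingers move at their own pace and stop on an object; the grip force is fixed at half the most. Time passes only in rows, so rows that repeat a pose let the fingers close. It gives the time, the measured TCP pose, the force and the opening at its end, in the units of the state.
- manip.observe(): the state, without advancing time (a new reading comes with each control period).
- eyes.capture(name): name is "scene" or "side" or "wrist"; returns a dict with "pixels" (420x560x3 uint8, red, green, blue), "intrinsics" (3x3 intrinsics, pixels), "dist" ([k1, k2, p1, p2, k3] as OpenCV has them; the pictures are not rectified), "R" (3x3) and "t" (3): a world point X has camera coordinates R X + t. Camera axes: x right, y down, z forward; pixel columns grow to the right and rows downward; lengths in m; the calibration is good to about 2 mm. A picture is of the moment at which its call begins. There is no depth.
- manip.finish_job(): hands the job in, once; it reports no verdict.
The state is a dict: "time_s": time; "joints": joint angles; "dq": joint speeds; "effort": joint torques, N m; "eef_pos": TCP position; "tool_rot": TCP orientation; "force": force on the tool from outside, world axes, zero at the start; "moment": the same for the moment, N m; "gripper_width": finger opening in m.
Only numpy, scipy, OpenCV 4.12 (cv2) and the standard library are available. Lean on these libraries where they do the work, as an engineer would, in place of code of your own. Each camera call takes 0.05 s, during which the arm holds its last target.

## Working session

There is one attempt and no reset: what is moved stays moved. The work goes in short steps, Python scripts to look and compute and a shell command to move; the robot and the scene stay as the last step left them, time stands still between calls to the robot, and variables do not carry over. Pictures are saved under pics/ and viewed, and the job is handed in when it is done.

```bash
mkdir -p pics; ls
cat > h.py <<'E'
import numpy as np, cv2
from workcell import manip, eyes
def cap(n,save=None):
    c=eyes.capture(n)
    if save: cv2.imwrite('pics/'+save+'.png',cv2.cvtColor(c['pixels'],cv2.COLOR_RGB2BGR))
    return c
def ray(c,uv):
    p=cv2.undistortPoints(np.array([[uv]],float),np.array(c['intrinsics']),np.array(c['dist']))[0,0]
    R=np.array(c['R']);t=np.array(c['t'])
    return -R.T@t, R.T@np.array([p[0],p[1],1.])
def onz(c,uv,z):
    o,d=ray(c,uv); return o+d*(z-o[2])/d[2]
def proj(c,X):
    R=np.array(c['R']);t=np.array(c['t'])
    return cv2.projectPoints(np.array(X,float).reshape(-1,1,3),cv2.Rodrigues(R)[0],t,np.array(c['intrinsics']),np.array(c['dist']))[0].reshape(-1,2)
E
python3 - <<'E'
from h import *
s=manip.observe();print(s)
for n in ['scene','side','wrist']:
    c=cap(n,n+'0'); print(n,-np.array(c['R']).T@np.array(c['t']),np.array(c['R'])[2])
E
```

```text
pics
{'time_s': 0.0, 'joints': array([ 1.21141045e+00,  4.80785794e-01,  1.59687373e+00, -1.16770513e-05,
        1.06508592e+00, -4.66023354e-02]), 'dq': array([-0.00071039, -0.00078607, -0.00116725, -0.00048481, -0.0008353 ,
       -0.00027329]), 'effort': array([-1.13572572e-03, -9.50681162e+01, -4.30160022e+01, -1.41854861e-05,
        1.27086014e-02, -1.66893597e-05]), 'eef_pos': array([0.19992164, 0.61827575, 0.4041022 ]), 'tool_rot': array([ 0.2445902 ,  1.55704411, -0.24637305]), 'force': array([ 0.6993526 , -0.32258495,  0.65209964]), 'moment': array([ 0.01364192, -0.01890444,  0.0295098 ]), 'gripper_width': 0.08520899079530331}
scene [-0.0025556  -0.84582762  0.59920341] [ 0.43639394  0.74716396 -0.50130465]
side [ 0.11487294 -1.40571251  0.83600306] [ 0.21285881  0.85727898 -0.4687898 ]
wrist [0.13195522 0.64046653 0.37270754] [ 0.26643194 -0.08752816 -0.95987126]
```

View pics/scene0.png

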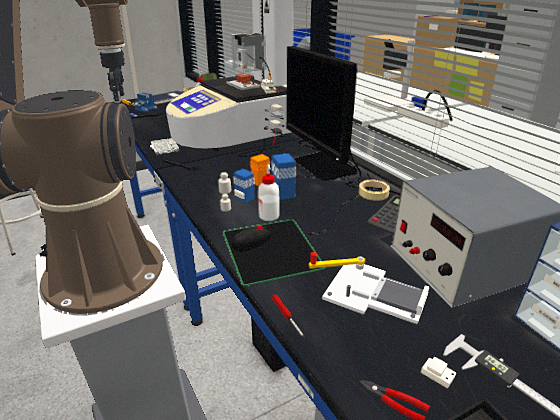

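View pics/side0.png

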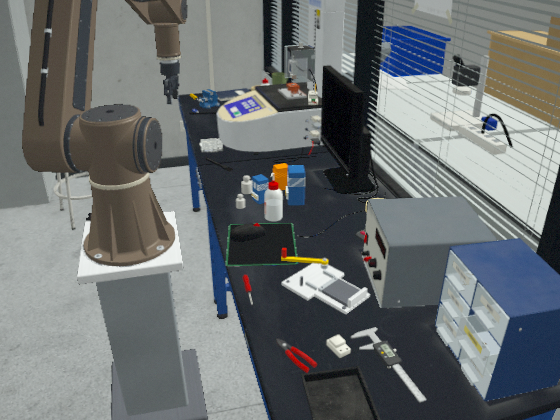

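View pics/wrist0.png

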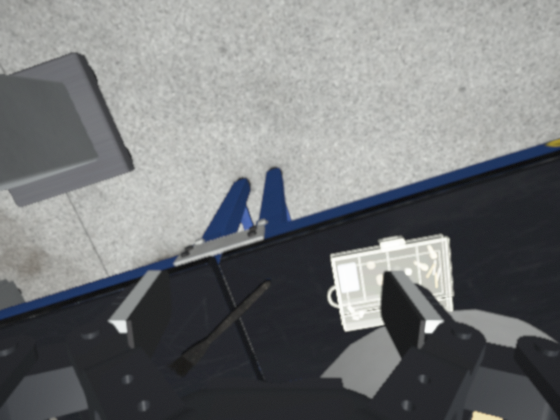

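Run:
```python
import cv2
a=cv2.imread('pics/scene0.png')
cv2.imwrite('pics/z1.png',cv2.resize(a[145:225,205:315],None,fx=7,fy=7,interpolation=cv2.INTER_CUBIC))
cv2.imwrite('pics/z2.png',cv2.resize(a[240:330,300:440],None,fx=5.6,fy=5.6,interpolation=cv2.INTER_CUBIC))
```

```text
(no output)
```

View pics/z1.png

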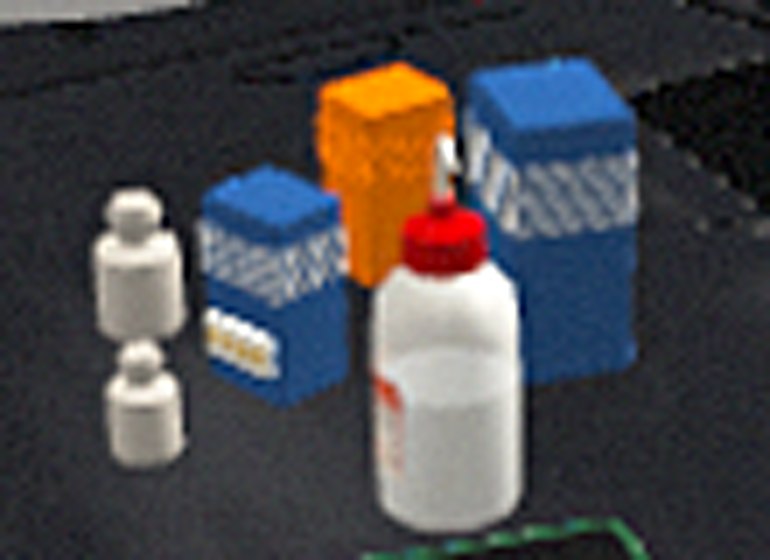

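View pics/z2.png

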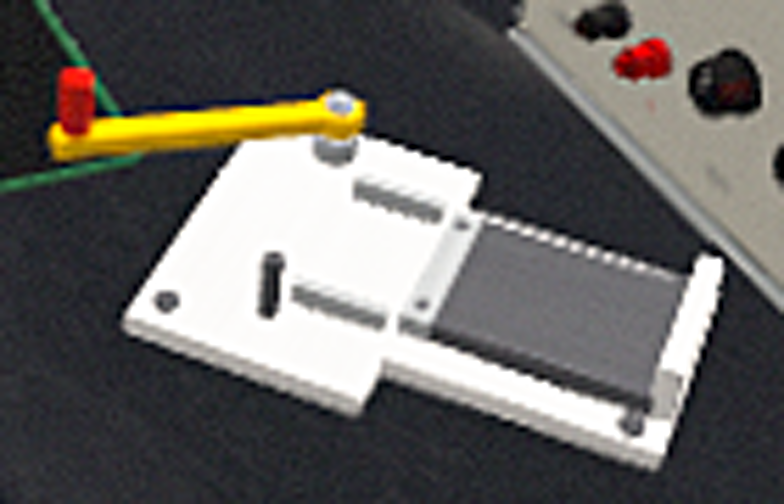

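Run:
```python
from h import *
c=cap('scene')
z1=lambda p:(p[0]/7+205-.5,p[1]/7+145-.5)
z2=lambda p:(p[0]/5.6+300-.5,p[1]/5.6+240-.5)
for nm,p in dict(L=(203,212),F=(272,245),R=(340,205),B=(272,168)).items(): print(nm,onz(c,z1(p),.09).round(4))
print('foot front',onz(c,z1((280,404)),0).round(4))
for nm,p,z in [('big',(140,337),0),('small',(147,464),0),('bottle',(450,528),0),('blueBig base',(530,380),0),('bottle top',(445,140),.169)]: print(nm,onz(c,z1(p),z).round(4))
for nm,p,z in [('pivtop',(340,100),.039),('knobtop',(77,75),.062),('plateL',(125,320),.01),('plateF',(358,408),.01),('notch',(380,360),.01),('bedcornerF',(655,458),.01),('plate R',(480,180),.01),('postTop',(272,257),.038),('screw',(167,300),.01)]: print(nm,onz(c,z2(p),z).round(4))
s=manip.observe();print(cv2.Rodrigues(s['tool_rot'])[0].round(3))
w=cap('wrist');R=cv2.Rodrigues(s['tool_rot'])[0];C=-np.array(w['R']).T@np.array(w['t'])
print('cam in tool',R.T@(C-s['eef_pos']),'axis',R.T@np.array(w['R'])[2], w['intrinsics'])
```

```text
L [0.4173 0.146  0.09  ]
F [0.4288 0.1028 0.09  ]
R [0.4702 0.1229 0.09  ]
B [0.4617 0.1713 0.09  ]
foot front [0.4399 0.1272 0.    ]
big [0.4119 0.2153 0.    ]
small [0.3692 0.1091 0.    ]
bottle [0.4547 0.0008 0.    ]
blueBig base [0.5447 0.0912 0.    ]
bottle top [0.4566 0.0035 0.169 ]
pivtop [ 0.5279 -0.3028  0.039 ]
knobtop [ 0.4259 -0.2588  0.062 ]
plateL [ 0.3955 -0.3399  0.01  ]
plateF [ 0.4414 -0.4213  0.01  ]
notch [ 0.4647 -0.4064  0.01  ]
bedcornerF [ 0.5162 -0.496   0.01  ]
plate R [ 0.57   -0.3467  0.01  ]
postTop [ 0.4438 -0.3641  0.038 ]
screw [ 0.4158 -0.339   0.01  ]
[[-0.     0.308  0.951]
 [-0.001  0.951 -0.308]
 [-1.    -0.001 -0.   ]]
cam in tool [ 0.0314248   0.00021645 -0.0715107 ] axis [ 9.59864670e-01 -2.49089913e-04  2.80463463e-01] [[354.06189124   0.         275.44647118]
 [  0.         354.06189124 211.91159431]
 [  0.           0.           1.        ]]
```

```bash
python3 -m pendant '[[0,-382,371,0,80],[0,-382,371,0,80],[0,-382,371,0,80],[0,-382,371,0,80],[0,-382,371,0,80],[0,-382,371,0,80],[0,-382,371,0,80],[0,-382,371,0,80]]'
python3 - <<'E'
from h import *
c=cap('wrist','w1');cap('scene','s1')
E
```

```text
time_s: 1.05
eef_pos: [0.3773, 0.2579, 0.4049]
tool_rot: [0.245, 1.556, -0.245]
force: [1.4, 1.5, -0.4]
gripper_width: 0.0801
```

View pics/w1.png

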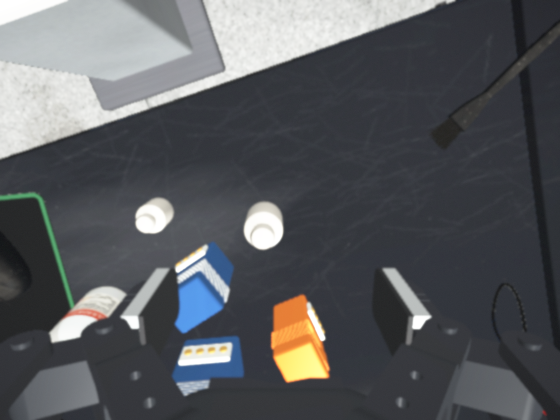

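```bash
python3 -m pendant '[[0,-90,85,-30,80],[0,-90,85,-30,80],[0,-90,85,-30,80],[0,-90,85,-30,80],[0,-90,85,-30,80]]'
python3 - <<'E'
from h import *
c=cap('wrist','w2');
E
```

```text
time_s: 1.65
eef_pos: [0.4304, 0.1471, 0.4047]
tool_rot: [-0.166, 1.564, 0.166]
force: [-0.6, 0.2, -0.5]
gripper_width: 0.08
```

View pics/w2.png

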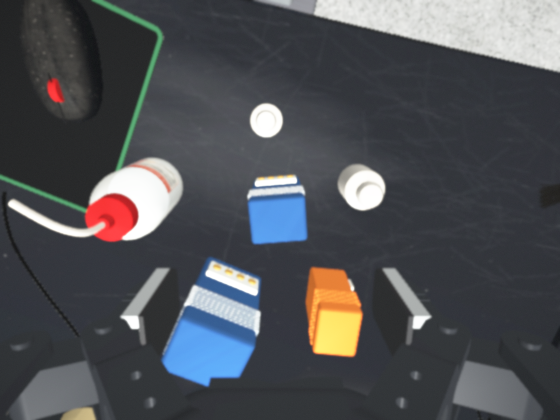

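```bash
cat >> h.py <<'E'
def toolframe():
    s=manip.observe(); return cv2.Rodrigues(s['tool_rot'])[0], s['eef_pos']
def bluemask(c,lo=(100,120,60),hi=(125,255,255)):
    return cv2.inRange(cv2.cvtColor(c['pixels'],cv2.COLOR_RGB2HSV),lo,hi)
E
python3 - <<'E'
from h import *
c=cap('wrist');m=bluemask(c)
n,l,st,ce=cv2.connectedComponentsWithStats(m)
R,p=toolframe()
for i in range(1,n):
    if st[i][4]>300: print(i,st[i],ce[i])
i=l[217,278];mm=(l==i).astype(np.uint8)
k=np.max(cv2.findContours(mm,0,1)[0][0],axis=0)
r=cv2.minAreaRect(max(cv2.findContours(mm,0,1)[0],key=cv2.contourArea));b=cv2.boxPoints(r);print(b)
P=np.array([onz(c,q,.09) for q in b]);print(P.round(4),[np.linalg.norm(P[j]-P[j-1]).round(4) for j in range(4)])
ctr=P.mean(0);print('ctr',ctr,'rel tool',(R.T@(ctr-p)*1000).round(1))
for q in P: print((R.T@(q-p)*1000).round(1))
for nm,uv,z in [('big top',(371,194),.063),('small top',(266,122),.048)]:
    X=onz(c,uv,z);print(nm,X.round(3),(R.T@(X-p)*1000).round(1))
a=cv2.imread('pics/w2.png');cv2.imwrite('pics/z3.png',cv2.resize(a[160:260,210:340],None,fx=6,fy=6,interpolation=cv2.INTER_CUBIC))
E
```

```text
3 [ 247  194   60   51 2700] [276.6562963 219.0462963]
4 [195 257  66  52 886] [227.29232506 286.8724605 ]
5 [ 161  307   95   81 5044] [207.49563838 348.481364  ]
[[245.77298 197.88931]
 [303.38086 192.87994]
 [307.50095 240.2608 ]
 [249.89307 245.27017]]
[[0.4343 0.1241 0.09  ]
 [0.4204 0.1695 0.09  ]
 [0.4601 0.1824 0.09  ]
 [0.4747 0.1352 0.09  ]] [np.float64(0.0419), np.float64(0.0475), np.float64(0.0417), np.float64(0.0494)]
ctr [0.44740344 0.15278049 0.09      ] rel tool [314.7   0.7  18.1]
[314.7 -24.7  -0.5]
[314.7  22.6  -4.8]
[314.7  27.1  36.6]
[314.7 -22.1  41.3]
big top [0.415 0.233 0.063] [341.7  85.4   2.4]
small top [0.373 0.128 0.048] [356.7  -8.8 -59.6]
```

View pics/z3.png

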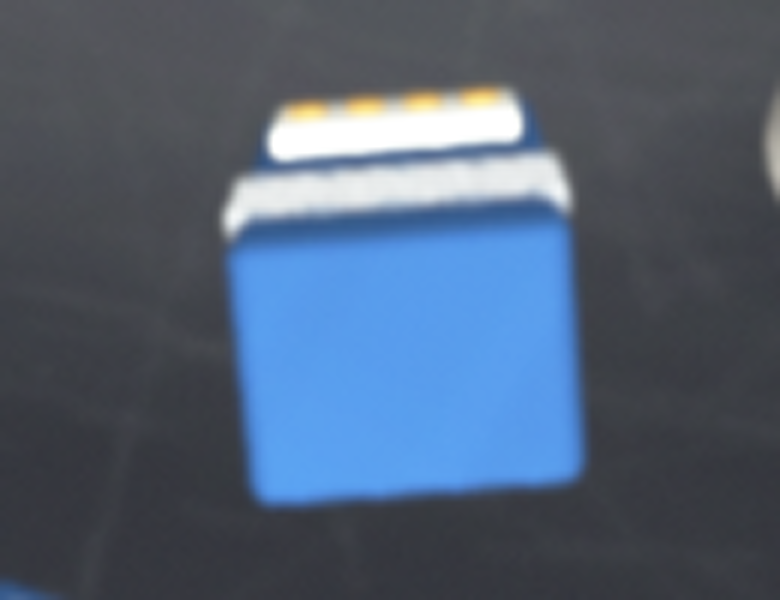

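Run:
```python
from h import *
c=cap('wrist');R,p=toolframe()
b=[(x/6+210-.5,y/6+160-.5) for x,y in [(232,248),(570,225),(582,482),(255,503)]]
P=np.array([R.T@(onz(c,q,.09)-p)*1000 for q in b])[:,1:]
print(P.round(1),P.mean(0).round(1),np.linalg.norm(P[1]-P[0]),np.linalg.norm(P[2]-P[1]),np.linalg.norm(P[3]-P[2]),np.linalg.norm(P[0]-P[3]))
for i,j in [(0,1),(3,2)]:
  d=P[j]-P[i];print(np.degrees(np.arctan2(d[1],d[0])))
for i,j in [(0,3),(1,2)]:
  d=P[j]-P[i];print(np.degrees(np.arctan2(-d[0],d[1])))
```

```text
[[-22.6   1.9]
 [ 23.9  -1.4]
 [ 26.4  36.2]
 [-20.1  39.4]] [ 1.9 19. ] 46.55055713116792 37.66710201580443 46.638112269402065 37.60220798694472
-4.011045960573651
-3.930973247394775
-3.7583736429477708
-3.8919213440866707
```

```bash
python3 -m pendant '[[0,1.5,19,-4,75],[50,1.5,19,-4,75],[100,1.5,19,-4,75],[145,1.5,19,-4,75],[185,1.5,19,-4,75],[185,1.5,19,-4,75]]'
python3 - <<'E'
from h import *
c=cap('wrist','w3');cap('scene','s3')
E
```

```text
time_s: 2.4
eef_pos: [0.4462, 0.1538, 0.2158]
tool_rot: [-0.22, 1.567, 0.218]
force: [0.6, 0.2, 1.3]
gripper_width: 0.0751
```

View pics/w3.png

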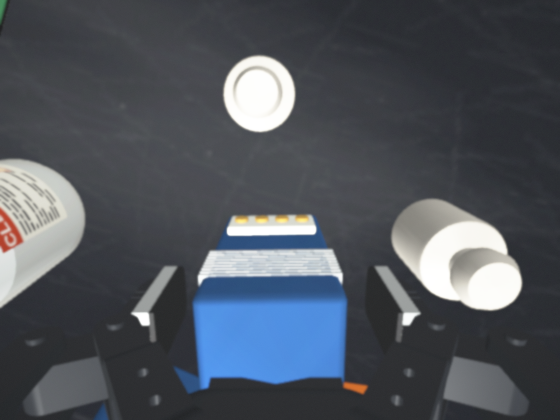

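```bash
python3 -m pendant '[[0,0,0,0,40],[0,0,0,0,35],[0,0,0,0,30],[0,0,0,0,30],[0,0,0,0,30],[0,0,0,0,30]]'
```

```text
time_s: 3.1
eef_pos: [0.4491, 0.1537, 0.2218]
tool_rot: [-0.219, 1.556, 0.22]
force: [-1.9, 1.6, 11.6]
gripper_width: 0.0475
```

```bash
python3 -m pendant '[[-20,0,0,0,30],[-70,0,0,0,30],[-120,0,0,0,30],[-120,0,0,0,30]]'
python3 - <<'E'
from h import *
s=manip.observe();print(s['eef_pos'],s['force'],s['moment'],s['gripper_width'],s['joints'])
c=cap('wrist','w4');cap('scene','s4')
E
```

```text
time_s: 3.5
eef_pos: [0.4499, 0.1538, 0.3467]
tool_rot: [-0.219, 1.549, 0.221]
force: [0.9, 0.4, -5.6]
gripper_width: 0.0474
[0.44987864 0.15381914 0.34666898] [ 0.94701094  0.41975332 -5.57566516] [-0.04813615  0.03869235 -0.01407176] 0.04738925726817609 [ 2.65675705e-01  3.13603361e-01  2.05255108e+00  1.24607548e-05
  7.64327846e-01 -1.58532737e+00]
```

View pics/w4.png

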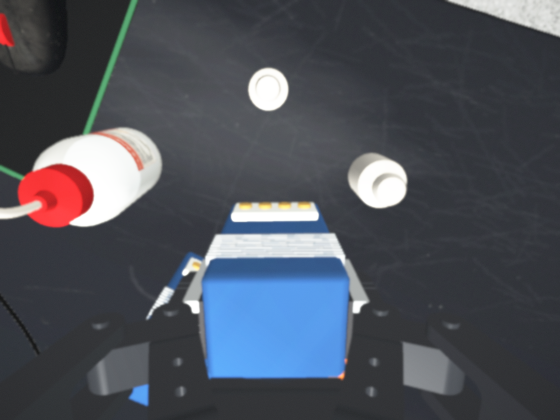

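View pics/s4.png

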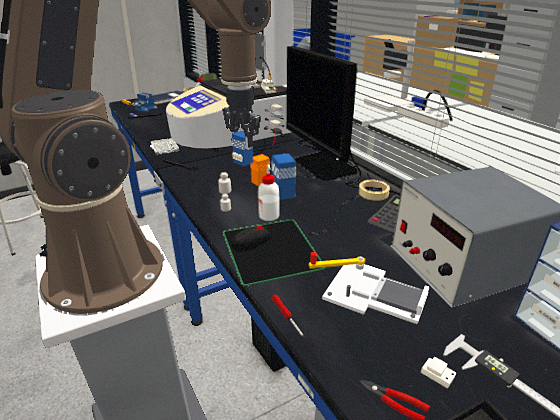

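```bash
python3 -m pendant '[[-50,0,0,0,30],[-95,0,0,0,30],[-95,-592,-80,0,30],[-95,-592,-80,0,30],[-95,-592,-80,0,30],[-95,-592,-80,0,30],[-95,-592,-80,0,30],[-95,-592,-80,0,30]]'
python3 - <<'E'
from h import *
print(manip.observe()['joints'].round(2))
cap('scene','s5')
R,p=toolframe();print(p,R[:2,1:].round(3))
d=np.array([.536,-.437,p[2]])-p;print(R.T@d*1000)
E
```

```text
time_s: 4.4
eef_pos: [0.4914, -0.1454, 0.4334]
tool_rot: [-0.219, 1.561, 0.221]
force: [0.9, 1.2, -4.2]
gripper_width: 0.0477
[-0.35  0.26  1.87  0.    1.01 -2.2 ]
[ 0.49270095 -0.1515549   0.43360326] [[-0.275  0.961]
 [ 0.961  0.275]]
[   0.79836461 -286.34099217  -36.9041158 ]
```

View pics/s5.png

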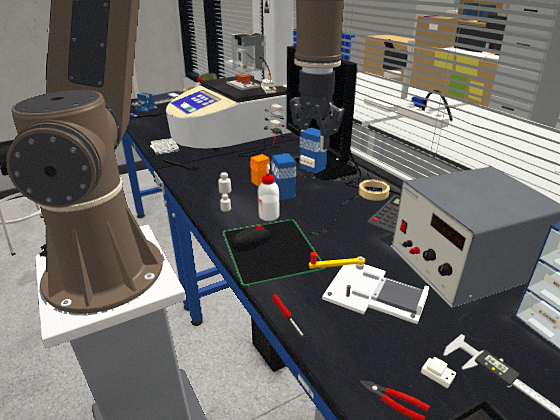

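```bash
python3 -m pendant '[[0,-286,-37,76,30],[0,-286,-37,76,30],[0,-286,-37,76,30],[0,-286,-37,76,30],[0,-286,-37,76,30],[0,-286,-37,76,30],[0,-286,-37,76,30],[0,-286,-37,76,30]]'
python3 - <<'E'
from h import *
R,p=toolframe();print(p,R[:2,1:].round(3));cap('wrist','w6');c=cap('scene','s6')
for uv in [(465,303),(396,244)]: print(onz(c,uv,0))
E
```

```text
time_s: 5.25
eef_pos: [0.5351, -0.4297, 0.432]
tool_rot: [0.725, 1.45, -0.723]
force: [-0.4, 1.3, -4.1]
gripper_width: 0.0474
[ 0.53513168 -0.42965174  0.43204292] [[ 0.8  0.6]
 [ 0.6 -0.8]]
[ 0.6552272  -0.50838049  0.        ]
[ 0.68218988 -0.26861672  0.        ]
```

View pics/w6.png

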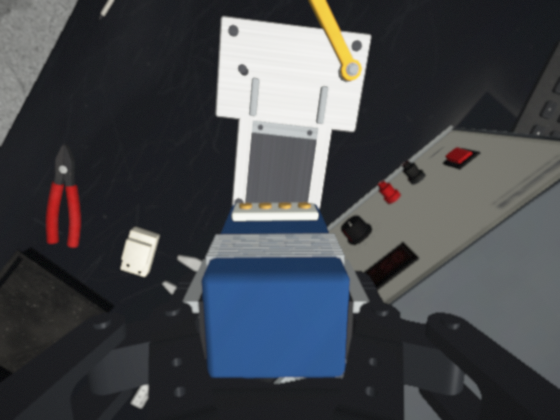

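Run:
```python
import cv2
a=cv2.imread('pics/w6.png');cv2.imwrite('pics/z6.png',cv2.resize(a[5:215,200:390],None,fx=4,fy=4,interpolation=cv2.INTER_CUBIC)[:,:])
cv2.imwrite('pics/z6a.png',cv2.resize(a[5:145,205:385],None,fx=4.2,fy=4.2,interpolation=cv2.INTER_CUBIC)[:,:])
```

```text
(no output)
```

View pics/z6a.png

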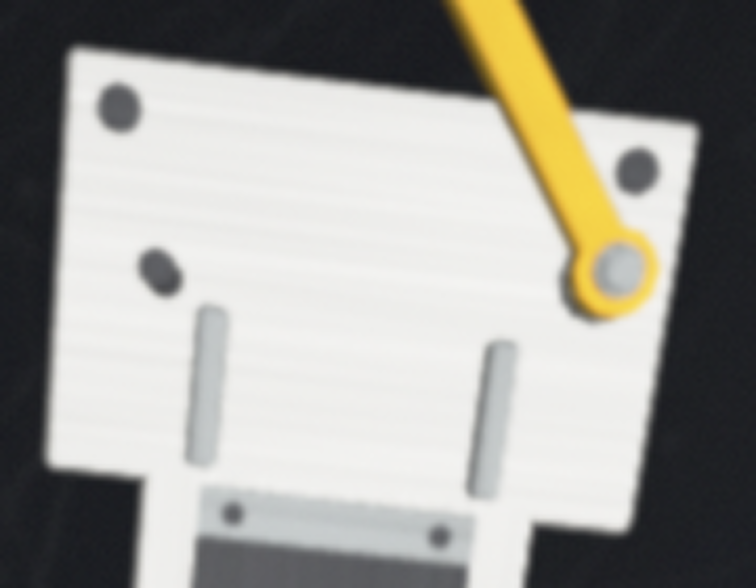

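```bash
cat >> h.py <<'E'
def fit(J,W):
    J=np.array(J,float)[:,:2];W=np.array(W)[:,:2];a=J.mean(0);b=W.mean(0)
    U,S,V=np.linalg.svd((J-a).T@(W-b));D=np.diag([1,np.linalg.det(V.T@U.T)]);R=V.T@D@U.T
    return R,b-R@a,(J@R.T+(b-R@a)-W)
E
python3 - <<'E'
from h import *
c=cap('wrist','w7');a=cv2.imread('pics/w6.png')
print(cv2.phaseCorrelate(*[cv2.cvtColor(x,cv2.COLOR_BGR2GRAY)[0:200,200:400].astype(np.float32) for x in (a,c['pixels'][:,:,::-1].copy())]))
pts=[((70,45),.01,-95,-75),((698,122),.01,-95,75),((630,532),.01,0,75),((45,466),.01,0,-75),((202,485),.02,0,-35),((472,516),.02,0,35),((620,268),.039,-58,57)]
W=[onz(c,(u/4.2+205-.5,v/4.2+5-.5),z) for (u,v),z,_,_ in pts]
R,t,e=fit([[x/1e3,y/1e3] for _,_,x,y in pts],W)
print('origin',t,'yaw',np.degrees(np.arctan2(R[1,0],R[0,0])));print((e*1000).round(1))
np.savez('jig.npz',R=R,t=t)
T,p=toolframe();print(p,T[:2,1:].round(4))
tgt=t+R@np.array([-.02,0]);print('ledge',tgt,'knob dist')
yaw=np.degrees(np.arctan2(T[1,2],T[0,2]));print('tool z yaw',yaw)
E
```

```text
((-0.5475872961318657, 0.6316166874147058), 0.9745384875297547)
origin [ 0.50859752 -0.37689129] yaw -59.16510466726266
[[-0.4 -0.4]
 [ 0.2  0. ]
 [-0.4 -0.2]
 [-0.4 -0. ]
 [-0.7 -0.4]
 [ 1.3  0.8]
 [ 0.4  0.2]]
[ 0.53542073 -0.42831889  0.43301884] [[ 0.7935  0.6086]
 [ 0.6086 -0.7935]]
ledge [ 0.4983462  -0.35971833] knob dist
tool z yaw -52.51340628734289
```

Run:
```python
import cv2
a=cv2.imread('pics/w7.png');cv2.imwrite('pics/z7.png',cv2.resize(a[195:395,180:370],None,fx=3,fy=3,interpolation=cv2.INTER_CUBIC))
```

```text
(no output)
```

View pics/z7.png

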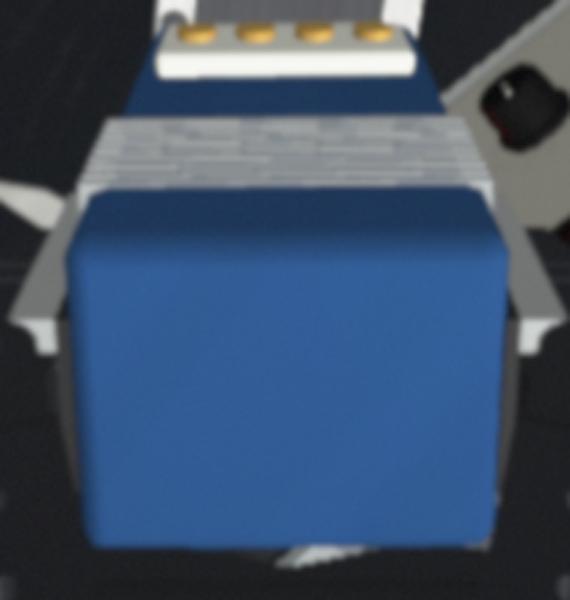

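Run:
```python
from h import *
c=cap('wrist');T,p=toolframe()
def ontool(uv,X):
    o,d=ray(c,uv);o=T.T@(o-p);d=T.T@d;return (o+d*(X-o[0])/d[0])*1000
f=lambda u,v:(u/3+180-.5,v/3+195-.5)
for X in (.129,.132):
  for q in [(72,245),(505,245),(495,543),(93,545)]: print(q,ontool(f(*q),X).round(1))
print('strip outer lower/upper edge', [ontool(f(*q),.13+x).round(1) for q,x in [((157,55),.056),((415,55),.056),((157,25),.074),((415,25),.074)]])
T2=T.copy()
j=np.load('jig.npz');print('ledge rel tool',(T.T@(np.r_[j['t']+j['R']@[-.02,0],p[2]]-p)*1000).round(1),p)
```

```text
(72, 245) [129.  -21.9 -23. ]
(505, 245) [129.   21.6 -23. ]
(495, 543) [129.   22.4  12.7]
(93, 545) [129.  -21.6  12.9]
(72, 245) [132.  -22.6 -21.5]
(505, 245) [132.   22.3 -21.5]
(495, 543) [132.   23.1  15.3]
(93, 545) [132.  -22.2  15.5]
strip outer lower/upper edge [array([186. , -20. , -26.1]), array([186. ,  19. , -26.1]), array([204. , -22.1, -26.1]), array([204. ,  21.1, -26. ])]
ledge rel tool [  0.1  12.3 -76.9] [ 0.53552478 -0.4281997   0.43346458]
```

```bash
python3 -m pendant '[[0,12.5,-78.6,6.65,30],[0,12.5,-78.6,6.65,30],[50,12.5,-78.6,6.65,30],[100,12.5,-78.6,6.65,30],[130,12.5,-78.6,6.65,30],[150,12.5,-78.6,6.65,30],[150,12.5,-78.6,6.65,30],[150,12.5,-78.6,6.65,30]]'
cat > chk.py <<'E'
from h import *
import sys
j=np.load('jig.npz');T,p=toolframe();s=manip.observe()
q=j['R'].T@(p[:2]-j['t']);print('t',s['time_s'],'TCP in jig mm',(q*1000).round(1),'z',p[2].round(4),'twist left',(np.degrees(np.arctan2(T[1,2],T[0,2])-np.arctan2(j['R'][1,0],j['R'][0,0]))).round(2),'F',s['force'].round(1), 'Fjigx',(j['R'].T@s['force'][:2]).round(1),'grip',s['gripper_width'],'tilt',T[:,0].round(4))
E
python3 chk.py
python3 - <<'E'
from h import *
cap('wrist','w8');cap('scene','s8')
a=cv2.imread('pics/s8.png');cv2.imwrite('pics/z8.png',cv2.resize(a[200:340,280:450],None,fx=4.5,fy=4.2,interpolation=cv2.INTER_CUBIC))
E
```

```text
time_s: 6.25
eef_pos: [0.4981, -0.3583, 0.285]
tool_rot: [0.804, 1.417, -0.804]
force: [0.4, -0.4, -3.2]
gripper_width: 0.0477
t 6.25 TCP in jig mm [-21.4   0.6] z 0.285 twist left -0.01 F [ 0.4 -0.4 -3.2] Fjigx [0.5 0.2] grip 0.04769298034028656 tilt [-3.e-04  2.e-04 -1.e+00]
```

View pics/w8.png

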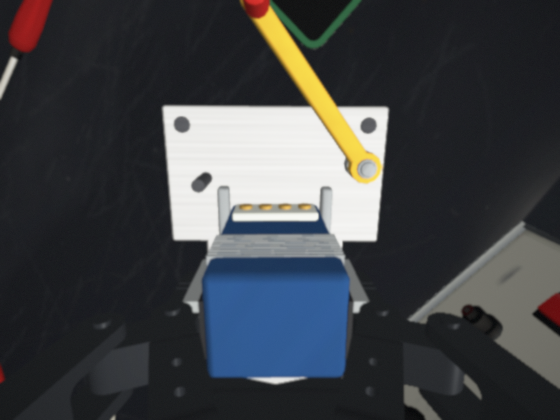

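View pics/z8.png

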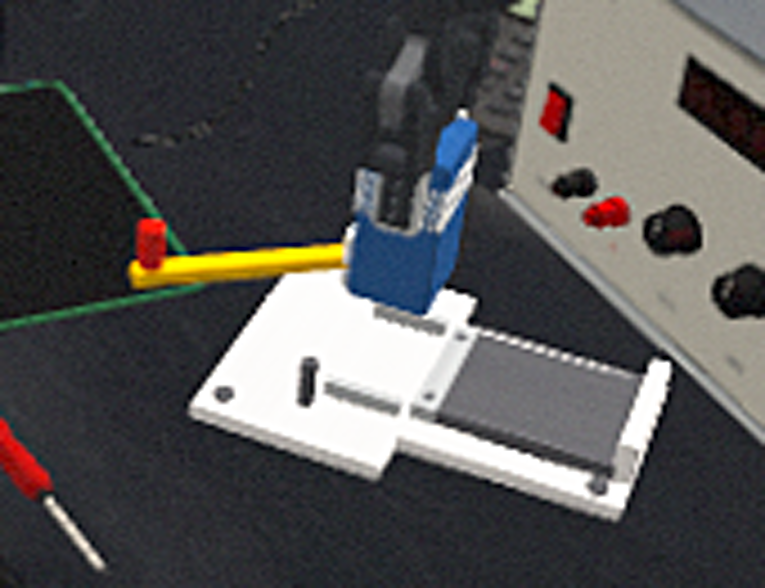

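```bash
python3 -m pendant '[[20,-0.5,0,0,30],[38,-0.5,0,0,30],[46,-0.5,0,0,30],[46,-0.5,0,0,30]]'; python3 chk.py
python3 - <<'E'
from h import *
cap('wrist','w9');cap('scene','s9')
a=cv2.imread('pics/s9.png');cv2.imwrite('pics/z9.png',cv2.resize(a[200:340,280:450],None,fx=4.5,fy=4.2,interpolation=cv2.INTER_CUBIC))
E
```

```text
time_s: 6.75
eef_pos: [0.4976, -0.3587, 0.2388]
tool_rot: [0.806, 1.416, -0.806]
force: [0.5, -0.4, -3.4]
gripper_width: 0.0474
t 6.75 TCP in jig mm [-21.3  -0.1] z 0.2388 twist left -0.13 F [ 0.5 -0.4 -3.4] Fjigx [0.6 0.2] grip 0.04735277651775046 tilt [-2.e-04  1.e-04 -1.e+00]
```

View pics/w9.png

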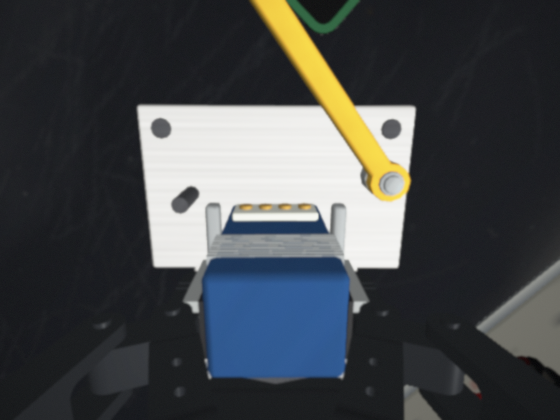

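View pics/z9.png

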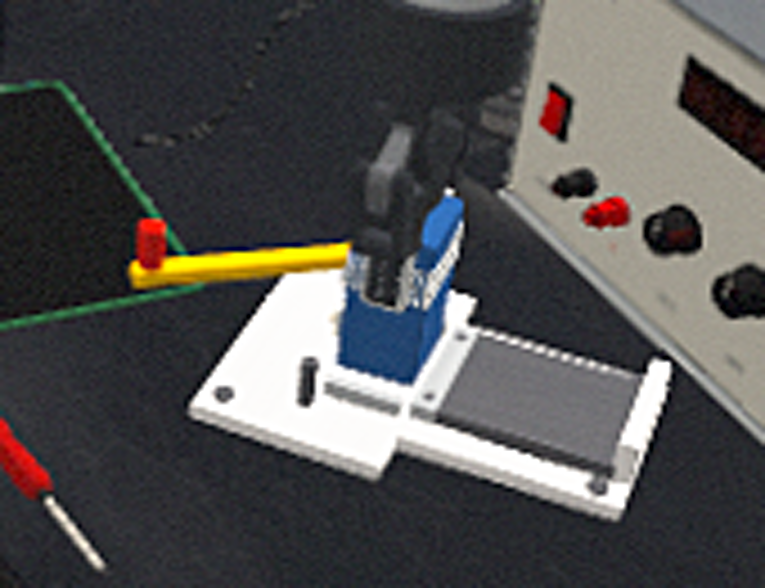

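Looks centred between the cheeks (cheek tops near columns 213 and 338 against strip 232–318). I'll lower gently to contact.

```bash
python3 -m pendant '[[3,0,0,0,30],[5,0,0,0,30],[5,0,0,0,30]]'; python3 chk.py;  python3 -m pendant '[[1,0,0,0,30],[2,0,0,0,30],[2,0,0,0,30]]'; python3 chk.py
```

```text
time_s: 7.15
eef_pos: [0.4975, -0.3587, 0.2338]
tool_rot: [0.806, 1.416, -0.806]
force: [0.7, -0.6, -4.3]
gripper_width: 0.0472
t 7.15 TCP in jig mm [-21.3  -0.2] z 0.2338 twist left -0.16 F [ 0.7 -0.6 -4.3] Fjigx [0.9 0.3] grip 0.0471857492904443 tilt [ 1.e-04 -0.e+00 -1.e+00]
time_s: 7.45
eef_pos: [0.4976, -0.3588, 0.232]
tool_rot: [0.806, 1.416, -0.806]
force: [-0.5, 0.1, 0.6]
gripper_width: 0.0478
t 7.45 TCP in jig mm [-21.2  -0.1] z 0.232 twist left -0.16 F [-0.5  0.1  0.6] Fjigx [-0.4 -0.4] grip 0.04778072662858776 tilt [ 3.e-04 -3.e-04 -1.e+00]
```

```bash
python3 -m pendant '[[0,0,1,0,30],[0,0,2,0,30],[0,0,2,0,30]]'; python3 chk.py;  python3 -m pendant '[[0,0,1,0,30],[0,0,1.5,0,30],[0,0,1.5,0,30]]'; python3 chk.py
```

```text
time_s: 7.75
eef_pos: [0.4984, -0.3601, 0.2319]
tool_rot: [0.807, 1.417, -0.806]
force: [-3.6, 5.0, 5.9]
gripper_width: 0.0477
t 7.75 TCP in jig mm [-19.6  -0.2] z 0.2319 twist left -0.16 F [-3.6  5.   5.9] Fjigx [-6.1 -0.5] grip 0.04770053591302555 tilt [-6.e-04  7.e-04 -1.e+00]
time_s: 8.05
eef_pos: [0.4991, -0.3613, 0.2319]
tool_rot: [0.807, 1.417, -0.806]
force: [-3.0, 3.8, 6.4]
gripper_width: 0.0474
t 8.05 TCP in jig mm [-18.2  -0.2] z 0.2319 twist left -0.16 F [-3.   3.8  6.4] Fjigx [-4.8 -0.7] grip 0.047353535623360574 tilt [-8.e-04  9.e-04 -1.e+00]
```

```bash
python3 -m pendant '[[0,0,1,0,30],[0,0,1,0,30]]'; python3 chk.py;  python3 -m pendant '[[0,0,1,0,30],[0,0,1,0,30]]'; python3 chk.py
```

```text
time_s: 8.25
eef_pos: [0.4994, -0.3619, 0.2319]
tool_rot: [0.807, 1.418, -0.806]
force: [-3.7, 7.5, 9.8]
gripper_width: 0.0476
t 8.25 TCP in jig mm [-17.6  -0.2] z 0.2319 twist left -0.17 F [-3.7  7.5  9.8] Fjigx [-8.4  0.6] grip 0.04762458355651648 tilt [-0.0013  0.0016 -1.    ]
time_s: 8.45
eef_pos: [0.4997, -0.3625, 0.232]
tool_rot: [0.808, 1.419, -0.806]
force: [-4.9, 10.3, 12.4]
gripper_width: 0.0475
t 8.45 TCP in jig mm [-16.9  -0.2] z 0.232 twist left -0.17 F [-4.9 10.3 12.4] Fjigx [-11.4   1.1] grip 0.04750607135041329 tilt [-0.0019  0.0022 -1.    ]
```

```bash
python3 -m pendant '[[0,0,-1,0,30],[0,0,-1,0,30]]'; python3 chk.py;  python3 -m pendant '[[0,0,0,0,55],[0,0,0,0,70],[0,0,0,0,70],[0,0,0,0,70]]'; python3 chk.py
python3 - <<'E'
from h import *
cap('wrist','w10');cap('scene','s10')
a=cv2.imread('pics/s10.png');cv2.imwrite('pics/z10.png',cv2.resize(a[200:340,280:450],None,fx=4.5,fy=4.2,interpolation=cv2.INTER_CUBIC))
E
```

```text
time_s: 8.65
eef_pos: [0.4995, -0.3621, 0.2319]
tool_rot: [0.807, 1.417, -0.806]
force: [-3.9, 5.1, 7.4]
gripper_width: 0.0477
t 8.65 TCP in jig mm [-17.4  -0.2] z 0.2319 twist left -0.16 F [-3.9  5.1  7.4] Fjigx [-6.4 -0.8] grip 0.04766410752099248 tilt [-0.001  0.001 -1.   ]
time_s: 9.05
eef_pos: [0.4999, -0.3627, 0.2317]
tool_rot: [0.806, 1.416, -0.807]
force: [-0.4, -1.0, -0.4]
gripper_width: 0.07
t 9.05 TCP in jig mm [-16.6  -0.2] z 0.2317 twist left -0.16 F [-0.4 -1.  -0.4] Fjigx [ 0.6 -0.8] grip 0.06996004036767117 tilt [ 2.e-04 -2.e-04 -1.e+00]
```

View pics/w10.png

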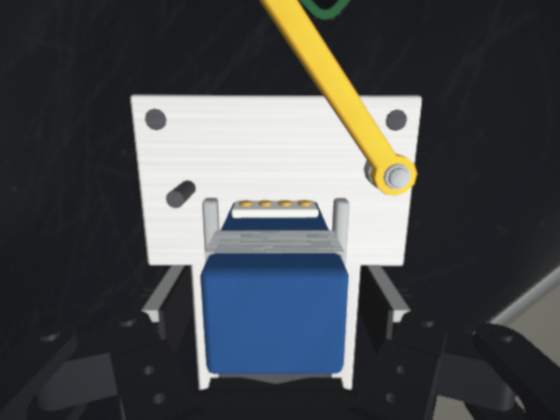

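View pics/z10.png

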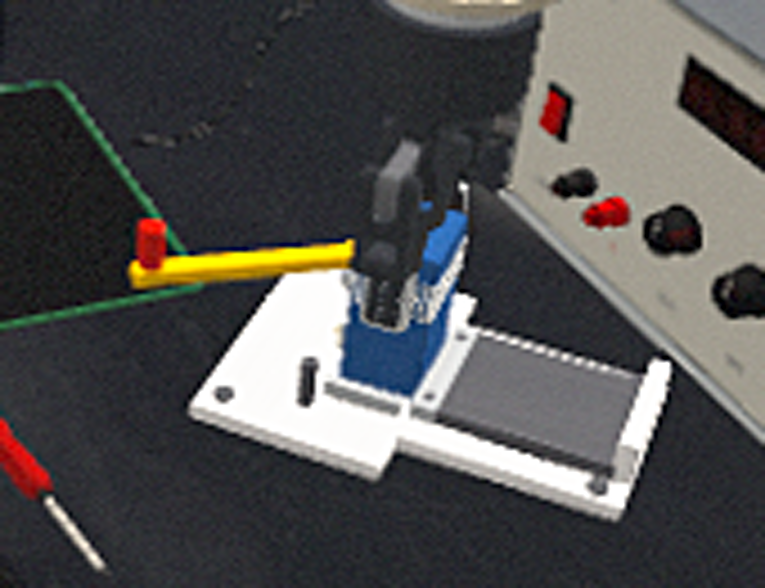

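```bash
python3 -m pendant '[[-40,0,0,0,70],[-75,0,0,0,70],[-75,0,-30,0,0],[-75,0,-60,0,0],[-75,0,-60,0,0],[-75,0,-60,0,0]]'; python3 chk.py; python3 -m pendant '[[25,0,0,0,0],[48,0,0,0,0],[48,0,0,0,0],[48,0,0,0,0]]'; python3 chk.py
python3 - <<'E'
from h import *
cap('wrist','w11');cap('scene','s11')
a=cv2.imread('pics/s11.png');cv2.imwrite('pics/z11.png',cv2.resize(a[200:340,280:450],None,fx=4.5,fy=4.2,interpolation=cv2.INTER_CUBIC))
E
```

```text
time_s: 9.75
eef_pos: [0.4692, -0.3107, 0.307]
tool_rot: [0.806, 1.416, -0.806]
force: [0.4, -0.7, -0.5]
gripper_width: 0.0119
t 9.75 TCP in jig mm [-77.    0.1] z 0.307 twist left -0.13 F [ 0.4 -0.7 -0.5] Fjigx [ 0.8 -0. ] grip 0.01185379869723061 tilt [ 4.e-04 -3.e-04 -1.e+00]
time_s: 10.15
eef_pos: [0.4695, -0.3114, 0.2587]
tool_rot: [0.807, 1.417, -0.807]
force: [0.1, -0.3, 0.2]
gripper_width: 0.0001
t 10.15 TCP in jig mm [-76.2   0. ] z 0.2587 twist left -0.18 F [ 0.1 -0.3  0.2] Fjigx [ 0.3 -0.1] grip 0.00011323021332448584 tilt [-5.e-04  4.e-04 -1.e+00]
```

View pics/w11.png

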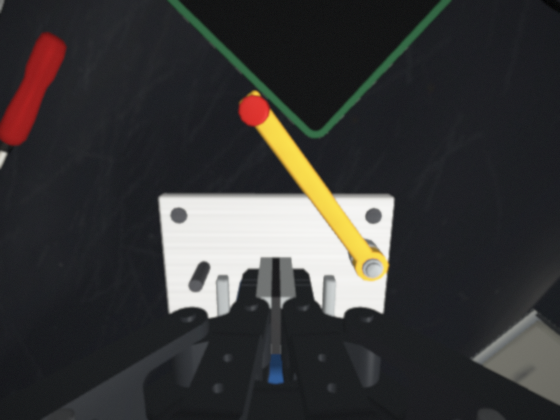

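View pics/z11.png

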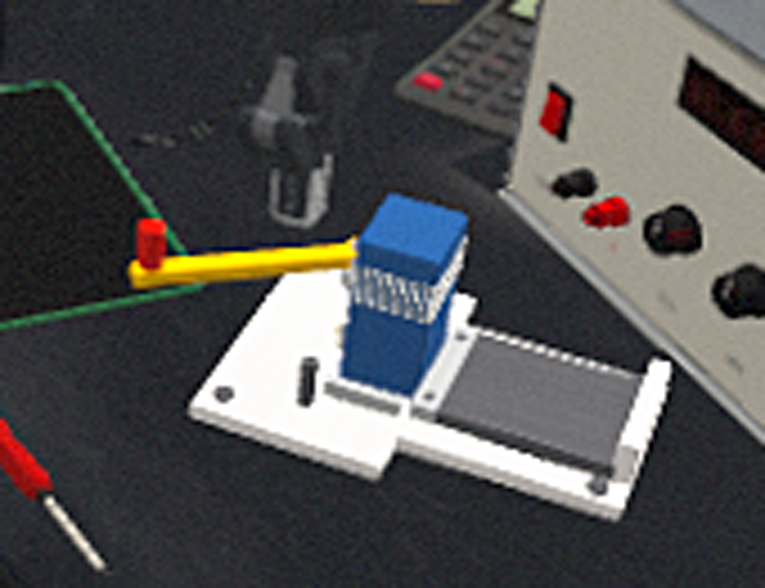

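```bash
python3 -m pendant '[[0,0,12,0,0],[0,0,20,0,0],[0,0,24,0,0],[0,0,28,0,0],[0,0,32,0,0],[0,0,36,0,0],[0,0,40,0,0],[0,0,44,0,0]]'; python3 chk.py
python3 - <<'E'
from h import *
cap('wrist','w12');cap('scene','s12')
a=cv2.imread('pics/s12.png');cv2.imwrite('pics/z12.png',cv2.resize(a[200:340,280:450],None,fx=4.5,fy=4.2,interpolation=cv2.INTER_CUBIC))
E
```

```text
time_s: 11.05
eef_pos: [0.4919, -0.349, 0.2587]
tool_rot: [0.806, 1.416, -0.806]
force: [-1.2, 0.7, 2.2]
gripper_width: -0.0002
t 11.05 TCP in jig mm [-32.5  -0.1] z 0.2587 twist left -0.16 F [-1.2  0.7  2.2] Fjigx [-1.2 -0.7] grip -0.00023111888939901724 tilt [-0. -0. -1.]
```

View pics/z12.png

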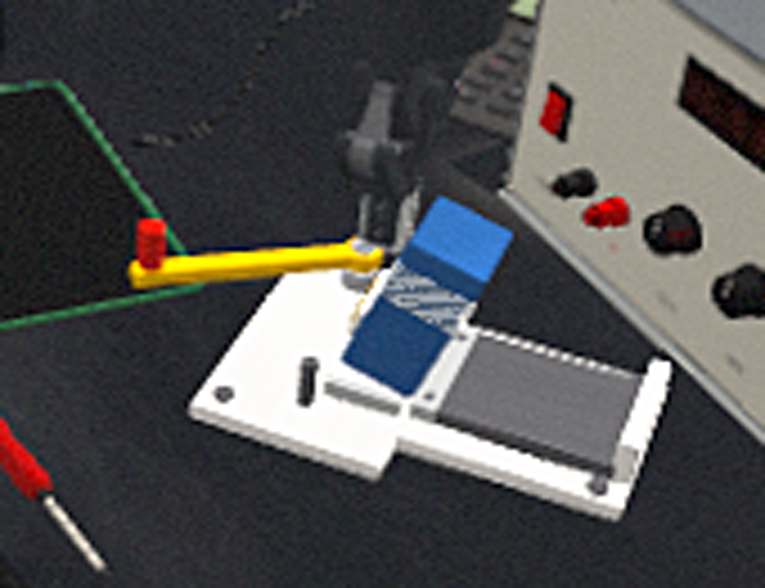

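Tipping cleanly about the fence edge. Continue slowly.

```bash
python3 -m pendant '[[0,0,4,0,0],[0,0,8,0,0],[0,0,12,0,0],[0,0,16,0,0],[0,0,20,0,0],[0,0,24,0,0],[0,0,26,0,0],[0,0,26,0,0]]'; python3 chk.py
python3 - <<'E'
from h import *
cap('wrist','w13');cap('scene','s13')
a=cv2.imread('pics/s13.png');cv2.imwrite('pics/z13.png',cv2.resize(a[200:340,280:450],None,fx=4.5,fy=4.2,interpolation=cv2.INTER_CUBIC))
E
```

```text
time_s: 11.95
eef_pos: [0.505, -0.3714, 0.2587]
tool_rot: [0.807, 1.416, -0.807]
force: [0.0, -0.2, -0.3]
gripper_width: 0.0001
t 11.95 TCP in jig mm [-6.5 -0.3] z 0.2587 twist left -0.17 F [ 0.  -0.2 -0.3] Fjigx [ 0.2 -0.1] grip 6.615547637982006e-05 tilt [ 1.e-04 -1.e-04 -1.e+00]
```

View pics/z13.png

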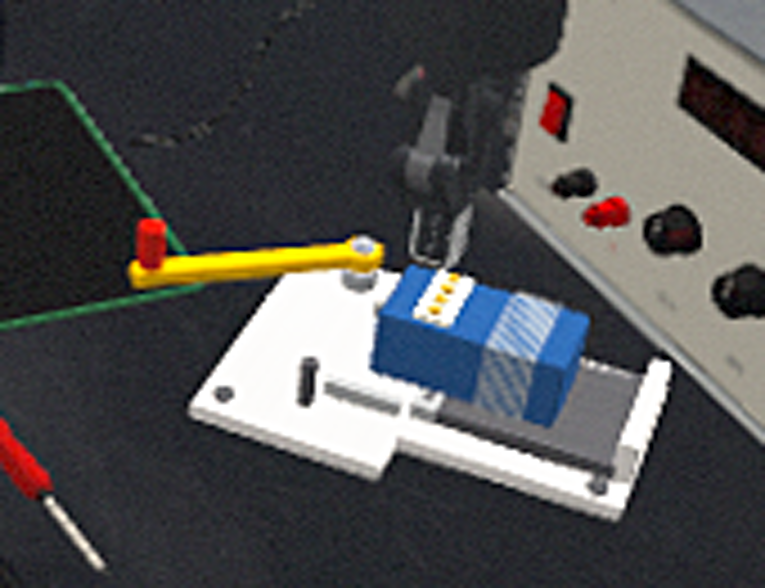

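View pics/w13.png

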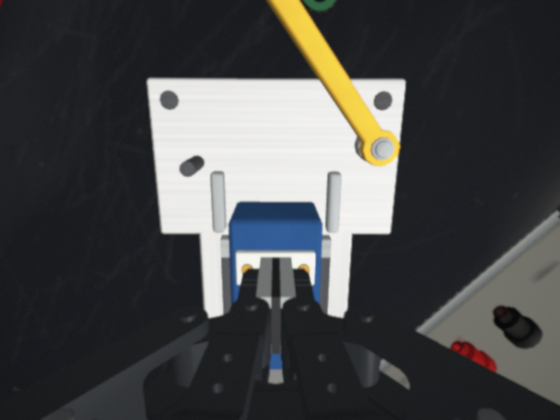

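```bash
python3 -m pendant '[[-50,0,0,0,0],[-60,0,-50,0,0],[-60,0,-80,0,0],[-60,0,-80,0,0]]'
python3 - <<'E'
from h import *
c=cap('wrist','w14')
hsv=cv2.cvtColor(c['pixels'],cv2.COLOR_RGB2HSV)
m=cv2.inRange(hsv,(0,170,90),(5,255,255))|cv2.inRange(hsv,(174,170,90),(180,255,255))
n,l,st,ce=cv2.connectedComponentsWithStats(m)
j=np.load('jig.npz')
for i in range(1,n):
    if st[i][4]>150:
        X=onz(c,ce[i],.062);q=j['R'].T@(X[:2]-j['t'])*1000
        v=q-np.array([-58,57]);print(st[i],ce[i].round(1),q.round(1),np.hypot(*v).round(1),np.arctan2(-v[0],-v[1]).round(3))
E
python3 chk.py
```

```text
time_s: 12.45
eef_pos: [0.4619, -0.2992, 0.3191]
tool_rot: [0.806, 1.419, -0.806]
force: [0.0, 0.1, -0.7]
gripper_width: 0.0
[  64   73   53   84 1804] [ 89.8 114.7] [-158.6 -113.7] 198.2 0.533
[250 124  22  23 362] [260.4 134.2] [-147.2   -9.9] 111.5 0.928
[490 362  29  21 210] [502.8 370.7] [ 27.3 169.7] 141.3 -2.494
t 12.5 TCP in jig mm [-88.6   0.1] z 0.3192 twist left -0.1 F [ 0.3 -0.8 -0.1] Fjigx [ 0.8 -0.1] grip -0.0002565545098238547 tilt [-3.e-04  3.e-04 -1.e+00]
```

View pics/w14.png

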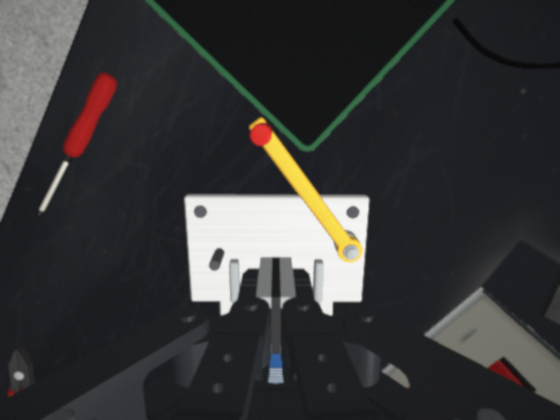

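```bash
python3 -m pendant '[[0,2,-40,8,0],[0,2,-84,16,0],[0,2,-84,24,0],[0,2,-84,26.6,0],[0,2,-84,26.6,0]]'; python3 chk.py
python3 - <<'E'
from h import *
c=cap('wrist','w15');cap('scene','s15')
hsv=cv2.cvtColor(c['pixels'],cv2.COLOR_RGB2HSV)
m=cv2.inRange(hsv,(0,170,90),(5,255,255))|cv2.inRange(hsv,(174,170,90),(180,255,255))
n,l,st,ce=cv2.connectedComponentsWithStats(m)
T,p=toolframe()
for i in range(1,n):
    if st[i][4]>100: print(st[i],ce[i].round(1),(T.T@(onz(c,ce[i],.062)-p)*1000).round(1))
E
```

```text
time_s: 13.0
eef_pos: [0.4234, -0.2294, 0.3188]
tool_rot: [1.157, 1.241, -1.157]
force: [-0.7, 0.0, 0.3]
gripper_width: -0.0001
t 13.0 TCP in jig mm [-170.3    2.5] z 0.3188 twist left -26.79 F [-0.7  0.   0.3] Fjigx [-0.4 -0.6] grip -0.00012121171249374189 tilt [ 5.e-04 -4.e-04 -1.e+00]
[265 236  19  22 297] [274.1 246.9] [256.7  -1.   19.2]
[ 126  248   19   74 1159] [134.6 284.3] [256.7 -98.8  47. ]
```

View pics/w15.png

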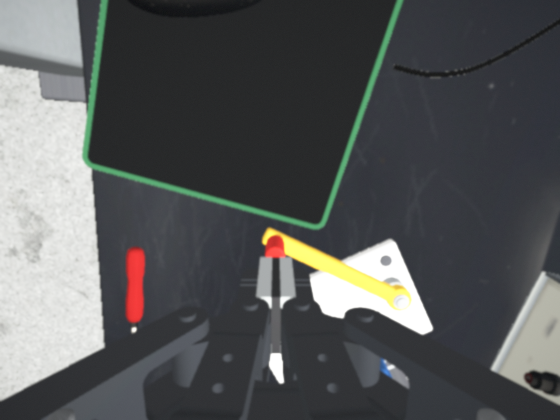

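View pics/s15.png

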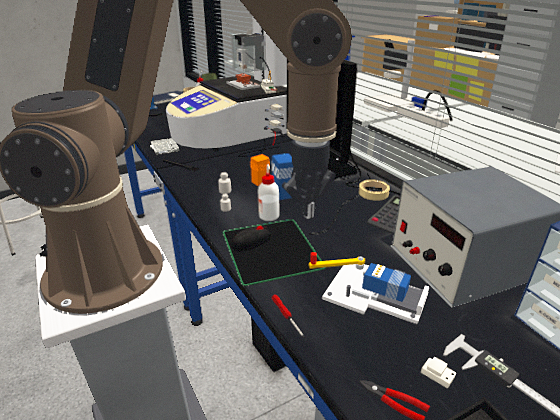

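```bash
python3 -m pendant '[[0,0,-6,0,0],[50,0,-6,0,0],[85,0,-6,0,0],[102,0,-6,0,0],[102,0,-6,0,0]]'; python3 chk.py
python3 - <<'E'
from h import *
c=cap('wrist','w16');cap('scene','s16')
a=cv2.imread('pics/s16.png');cv2.imwrite('pics/z16.png',cv2.resize(a[200:340,280:450],None,fx=4.5,fy=4.2,interpolation=cv2.INTER_CUBIC))
E
```

```text
time_s: 13.6
eef_pos: [0.4218, -0.2225, 0.2146]
tool_rot: [1.156, 1.247, -1.158]
force: [-0.7, 0.0, 1.3]
gripper_width: 0.0002
t 13.6 TCP in jig mm [-177.     4.6] z 0.2146 twist left -26.72 F [-0.7  0.   1.3] Fjigx [-0.4 -0.6] grip 0.0002100968508981828 tilt [-0.0036  0.0022 -1.    ]
```

View pics/w16.png

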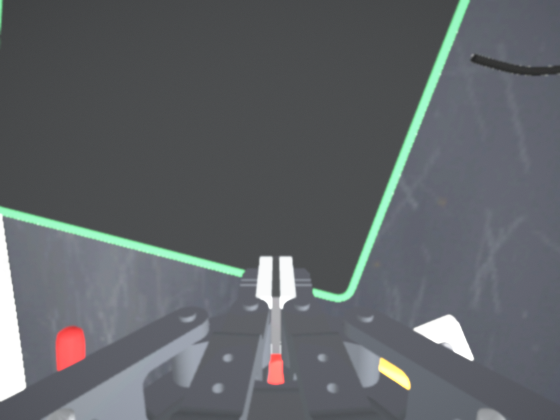

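View pics/z16.png

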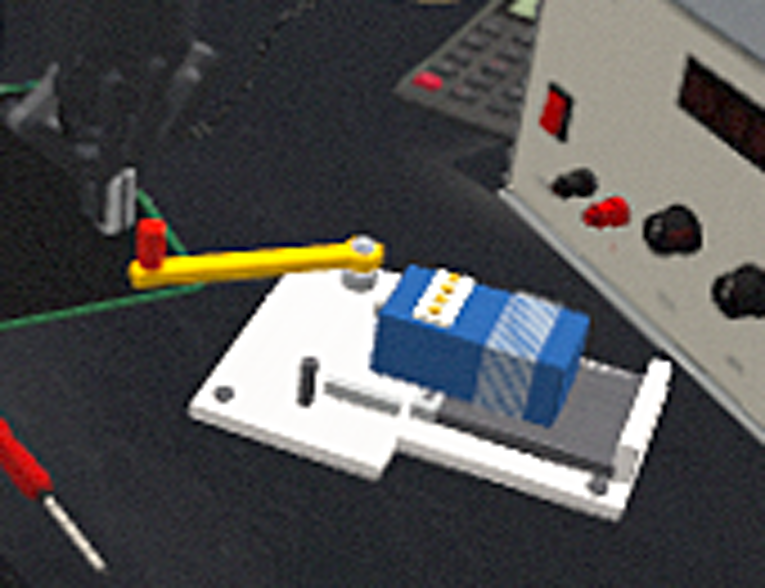

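```bash
python3 -m pendant '[[0,0,12,0,0],[0,-4,24,0,0],[0,-8,36,0,0],[0,-11,50,0,0],[0,-12,64,0,0],[0,-11,78,0,0],[0,-9,90,0,0],[0,-7,97,0,0]]'; python3 chk.py
python3 - <<'E'
from h import *
c=cap('wrist','w17');cap('scene','s17')
a=cv2.imread('pics/s17.png');cv2.imwrite('pics/z17.png',cv2.resize(a[200:340,280:450],None,fx=4.5,fy=4.2,interpolation=cv2.INTER_CUBIC))
E
```

```text
time_s: 14.5
eef_pos: [0.4229, -0.3218, 0.2167]
tool_rot: [1.157, 1.241, -1.157]
force: [-0.1, 0.4, 0.2]
gripper_width: -0.0
t 14.5 TCP in jig mm [-91.2 -45.4] z 0.2167 twist left -26.81 F [-0.1  0.4  0.2] Fjigx [-0.3  0.1] grip -4.8519310563994844e-05 tilt [ 4.e-04 -4.e-04 -1.e+00]
```

View pics/z17.png

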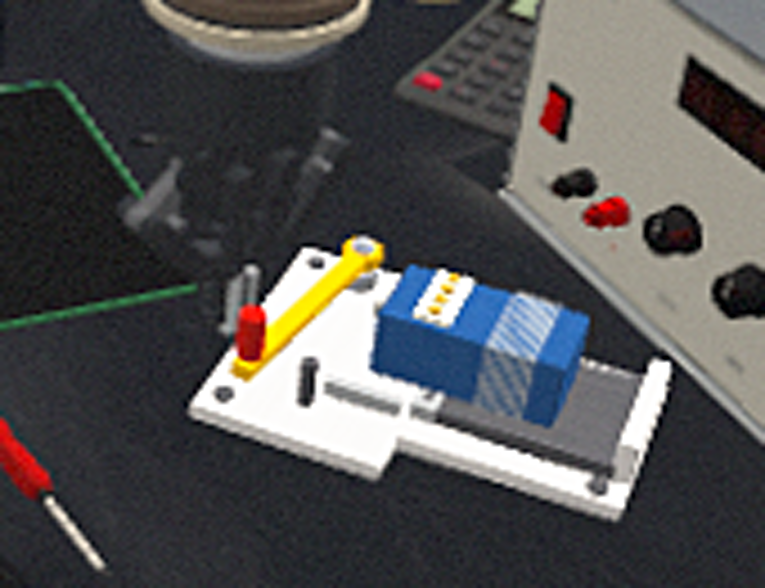

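```bash
python3 -m pendant '[[0,2,5,0,0],[0,4,10,0,0],[0,5.5,14,0,0],[0,5.5,14,0,0]]'; python3 chk.py; python3 -m pendant '[[0,1,2,0,0],[0,1,2,0,0]]'; python3 chk.py
```

```text
time_s: 15.0
eef_pos: [0.4294, -0.3343, 0.2168]
tool_rot: [1.157, 1.241, -1.156]
force: [0.1, -0.7, 0.1]
gripper_width: -0.0002
t 15.0 TCP in jig mm [-77.2 -46.2] z 0.2168 twist left -26.76 F [ 0.1 -0.7  0.1] Fjigx [ 0.6 -0.3] grip -0.00018809267131218507 tilt [ 5.e-04 -4.e-04 -1.e+00]
time_s: 15.2
eef_pos: [0.4302, -0.3359, 0.2167]
tool_rot: [1.157, 1.242, -1.157]
force: [0.4, -0.7, 0.4]
gripper_width: 0.0002
t 15.2 TCP in jig mm [-75.4 -46.3] z 0.2167 twist left -26.76 F [ 0.4 -0.7  0.4] Fjigx [0.8 0. ] grip 0.00020830030259863137 tilt [ 1.e-04 -1.e-04 -1.e+00]
```

```bash
python3 -m pendant '[[0,0.5,1,0,0],[0,1,2,0,0],[0,1,2,0,0]]'; python3 chk.py; python3 -m pendant '[[0,0.5,1,0,0],[0,0.5,1,0,0]]'; python3 chk.py;  python3 - <<'E'
from h import *
c=cap('wrist','w18');cap('scene','s18')
a=cv2.imread('pics/s18.png');cv2.imwrite('pics/z18.png',cv2.resize(a[200:340,280:450],None,fx=4.5,fy=4.2,interpolation=cv2.INTER_CUBIC))
E
```

```text
time_s: 15.5
eef_pos: [0.4313, -0.3378, 0.2167]
tool_rot: [1.157, 1.242, -1.157]
force: [0.7, 0.2, -0.0]
gripper_width: -0.0001
t 15.5 TCP in jig mm [-73.2 -46.4] z 0.2167 twist left -26.76 F [ 0.7  0.2 -0. ] Fjigx [0.2 0.7] grip -0.00012820840503229345 tilt [-0.  0. -1.]
time_s: 15.7
eef_pos: [0.4315, -0.3382, 0.2166]
tool_rot: [1.157, 1.244, -1.157]
force: [-0.4, 4.5, 2.5]
gripper_width: -0.0
t 15.7 TCP in jig mm [-72.7 -46.4] z 0.2166 twist left -26.77 F [-0.4  4.5  2.5] Fjigx [-4.1  2. ] grip -3.350998776413301e-05 tilt [-0.0011  0.0012 -1.    ]
```

View pics/z18.png

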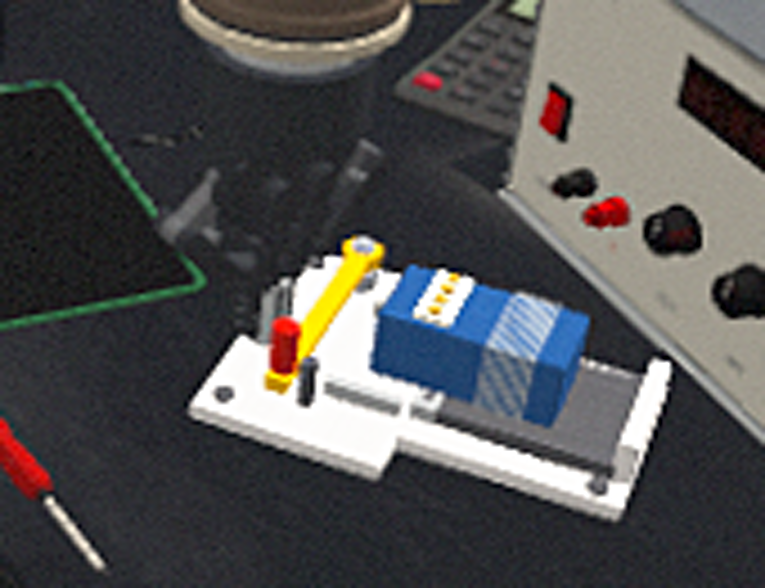

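```bash
python3 -m pendant '[[0,0.5,1.5,0,0],[0,0.5,1.5,0,0]]'; python3 chk.py; python3 -m pendant '[[0,0,-15,0,0],[0,0,-35,0,0],[-50,0,-35,0,0],[-100,0,-35,0,0],[-130,-10,20,0,0],[-130,-10,45,0,0],[-130,-10,45,0,0]]'; python3 chk.py;  python3 - <<'E'
from h import *
c=cap('wrist','w19');cap('scene','s19');cap('side','sd19')
a=cv2.imread('pics/s19.png');cv2.imwrite('pics/z19.png',cv2.resize(a[200:340,280:450],None,fx=4.5,fy=4.2,interpolation=cv2.INTER_CUBIC))
E
```

```text
time_s: 16.0
eef_pos: [0.4317, -0.3388, 0.2164]
tool_rot: [1.158, 1.246, -1.157]
force: [-1.4, 14.3, 8.0]
gripper_width: 0.0004
t 16.0 TCP in jig mm [-72.1 -46.5] z 0.2164 twist left -26.78 F [-1.4 14.3  8. ] Fjigx [-13.    6.1] grip 0.0003535895713307793 tilt [-0.0024  0.003  -1.    ]
time_s: 16.7
eef_pos: [0.4262, -0.3885, 0.3486]
tool_rot: [1.156, 1.235, -1.157]
force: [0.6, -0.1, -0.2]
gripper_width: -0.0001
t 16.7 TCP in jig mm [-32.3 -76.7] z 0.3486 twist left -26.84 F [ 0.6 -0.1 -0.2] Fjigx [0.4 0.5] grip -0.0001360129532723639 tilt [ 0.0036 -0.0045 -1.    ]
```

View pics/z19.png

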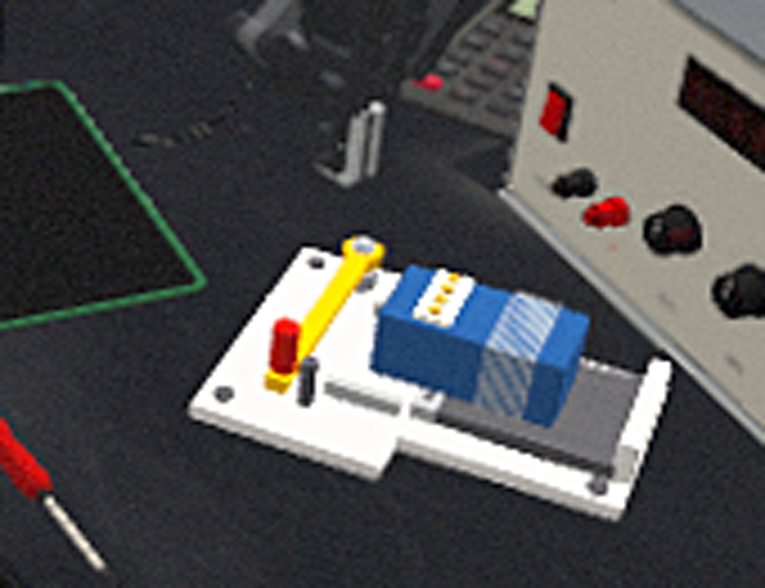

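View pics/w19.png

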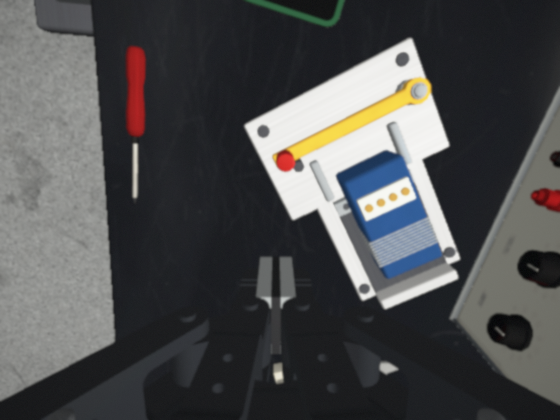

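View pics/s19.png

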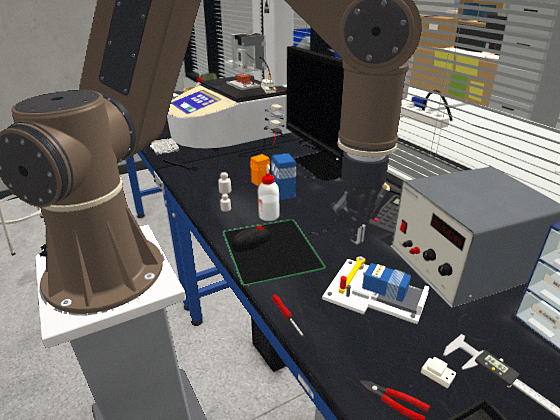

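Run:
```python
from h import *
c=cap('wrist','w20');cv2.imwrite('pics/z20.png',cv2.resize(cv2.cvtColor(c['pixels'],cv2.COLOR_RGB2BGR)[130:310,300:480],None,fx=3.3,fy=3.3,interpolation=cv2.INTER_CUBIC))
np.savez('c20.npz',**{k:np.array(v) for k,v in c.items()})
hsv=cv2.cvtColor(c['pixels'],cv2.COLOR_RGB2HSV);j=np.load('jig.npz')
J=lambda uv,z:(j['R'].T@(onz(c,uv,z)[:2]-j['t'])*1000).round(1)
m=cv2.inRange(hsv,(0,170,90),(5,255,255))|cv2.inRange(hsv,(174,170,90),(180,255,255))
n,l,st,ce=cv2.connectedComponentsWithStats(m)
for i in range(1,n):
    if st[i][4]>100: q=J(ce[i],.055);v=q-[-58,57];print(ce[i].round(1),q,np.hypot(*v),np.arctan2(-v[0],-v[1]))
```

```text
[137.9  97.8] [-149.1 -125.8] 204.24262532586093 0.46233383703934205
[287.3 168.5] [-58.3 -54.8] 111.80040250374772 0.00268335670804409
[550.1 206.5] [ 56.4 108.1] 125.29393441024989 -1.9908845115901976
```

View pics/z20.png

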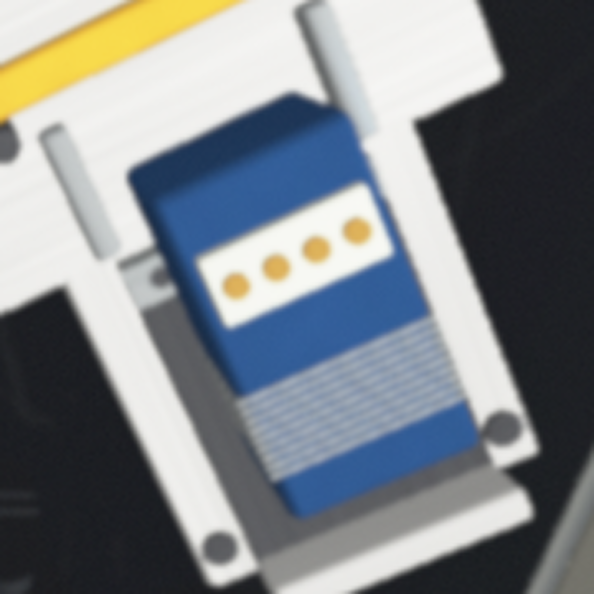

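Run:
```python
from h import *
d=np.load('c20.npz');c={k:d[k] for k in d.files};j=np.load('jig.npz')
J=lambda u,v,z:(j['R'].T@(onz(c,(u/3.3+300-.5,v/3.3+130-.5),z)[:2]-j['t'])*1000).round(1)
print('strip',[J(*q,.064) for q in [(196,257),(362,183),(395,255),(230,328)]])
print('top',[J(*q,.06) for q in [(158,203),(350,125),(480,445),(303,517)]])
print('pin etc bedscrew check edges', [J(*q,.02) for q in [(120,262),(147,310)]])
```

```text
strip [array([-10.4, -20.1]), array([-9.6, 18.6]), array([ 9. , 19.3]), array([  8.5, -19.8])]
top [array([-24.3, -22.4]), array([-21.5,  21.8]), array([63.5, 21.7]), array([ 62.5, -22.3])]
pin etc bedscrew check edges [array([ -2.3, -34.3]), array([ 13. , -33.3])]
```

```bash
python3 -m pendant '[[0,30,-20,-8,0],[0,64.5,-42.5,-16,0],[0,64.5,-42.5,-24,0],[0,64.5,-42.5,-26.8,0],[0,64.5,-42.5,-26.8,0],[30,64.5,-42.5,-26.8,0]]'; python3 chk.py
python3 - <<'E'
from h import *
c=cap('wrist','w21')
E
```

```text
time_s: 17.5
eef_pos: [0.488, -0.3387, 0.319]
tool_rot: [0.804, 1.412, -0.805]
force: [1.3, -0.6, -0.5]
gripper_width: 0.0002
t 17.5 TCP in jig mm [-43.4   1.9] z 0.319 twist left -0.03 F [ 1.3 -0.6 -0.5] Fjigx [1.2 0.8] grip 0.0002310890913389544 tilt [ 0.0041 -0.0031 -1.    ]
```

View pics/w21.png

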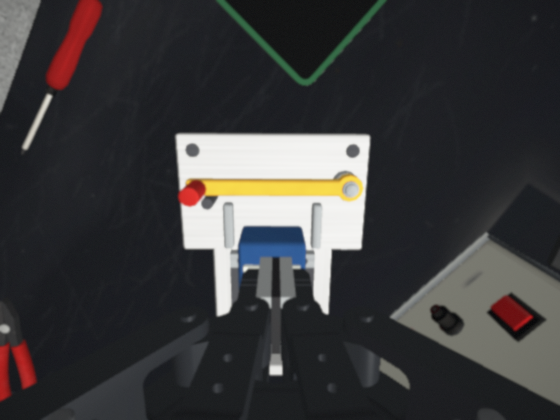

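```bash
python3 - <<'E'
from h import *
c=cap('wrist');j=np.load('jig.npz')
J=lambda uv,z:(j['R'].T@(onz(c,uv,z)[:2]-j['t'])*1000).round(1)
print(J((246,228),.02),J((301,227.5),.02),J((241,247),.06),J((306,247),.06), 'cheek', J((229,204),.02),J((317,205),.02))
E
python3 chk.py
```

```text
[-28.1 -22.3] [-28.5  20.5] [-28.2 -22.4] [-28.2  21.1] cheek [-47.4 -34.8] [-46.7  32.4]
t 17.6 TCP in jig mm [-45.6   0.7] z 0.3139 twist left -0.04 F [-0.3 -0.5  0.6] Fjigx [ 0.3 -0.5] grip -0.00014833192578741526 tilt [-0.0041  0.0031 -1.    ]
```

```bash
python3 -m pendant '[[0,0,0,0,0],[40,0,0,0,0],[75,0,0,0,0]]'; python3 chk.py
```

```text
time_s: 17.9
eef_pos: [0.4875, -0.3392, 0.2426]
tool_rot: [0.804, 1.413, -0.805]
force: [0.6, -0.6, 0.4]
gripper_width: -0.0002
t 17.9 TCP in jig mm [-43.2   1.2] z 0.2426 twist left -0.01 F [ 0.6 -0.6  0.4] Fjigx [0.8 0.2] grip -0.00016620180455450444 tilt [ 0.0026 -0.0021 -1.    ]
```

```bash
python3 -m pendant '[[15,-1,0,0,0],[25,-1,0,0,0],[25,-1,3,0,0],[25,-1,6,0,0],[25,-1,9,0,0],[25,-1,12,0,0]]'; python3 chk.py; python3 -m pendant '[[0,0,3,0,0],[0,0,6,0,0],[0,0,9,0,0],[0,0,12,0,0],[0,0,14,0,0],[0,0,14,0,0]]'; python3 chk.py
```

```text
time_s: 18.5
eef_pos: [0.4925, -0.3499, 0.2177]
tool_rot: [0.804, 1.416, -0.804]
force: [-1.2, 3.7, 3.1]
gripper_width: 0.0003
t 18.5 TCP in jig mm [-31.5   0. ] z 0.2177 twist left 0.03 F [-1.2  3.7  3.1] Fjigx [-3.8  0.9] grip 0.000257822666185662 tilt [ 5.e-04 -3.e-04 -1.e+00]
time_s: 19.1
eef_pos: [0.4997, -0.362, 0.2166]
tool_rot: [0.804, 1.416, -0.804]
force: [-0.1, 0.1, 1.1]
gripper_width: 0.0001
t 19.1 TCP in jig mm [-17.3  -0. ] z 0.2166 twist left 0.04 F [-0.1  0.1  1.1] Fjigx [-0.2  0. ] grip 0.00012001699138053677 tilt [ 4.e-04 -5.e-04 -1.e+00]
```

```bash
python3 -m pendant '[[0,0,-8,0,0],[-50,0,-8,0,0],[-100,0,-8,0,0],[-132,-30,20,8,0],[-132,-70,20,16,0],[-132,-77,15,24,0],[-132,-77,15,26.8,0],[-132,-77,15,26.8,0]]'; python3 -m pendant '[[0,0,0,0,0],[0,0,0,0,0],[0,0,0,0,0]]'; python3 chk.py
python3 - <<'E'
from h import *
c=cap('wrist','w22');cv2.imwrite('pics/z22.png',cv2.resize(cv2.cvtColor(c['pixels'],cv2.COLOR_RGB2BGR)[20:320,200:500],None,fx=2,fy=2,interpolation=cv2.INTER_CUBIC))
np.savez('c22.npz',**{k:np.array(v) for k,v in c.items()})
E
```

```text
time_s: 19.9
eef_pos: [0.4405, -0.4139, 0.3488]
tool_rot: [1.158, 1.241, -1.158]
force: [0.6, -0.2, -0.8]
gripper_width: 0.0003
time_s: 20.2
eef_pos: [0.4413, -0.4138, 0.3486]
tool_rot: [1.156, 1.243, -1.156]
force: [0.1, -0.0, -0.2]
gripper_width: -0.0002
t 20.2 TCP in jig mm [ -2.8 -76.7] z 0.3486 twist left -26.68 F [ 0.1 -0.  -0.2] Fjigx [0.1 0. ] grip -0.00015398483510764135 tilt [-0.  0. -1.]
```

View pics/z22.png

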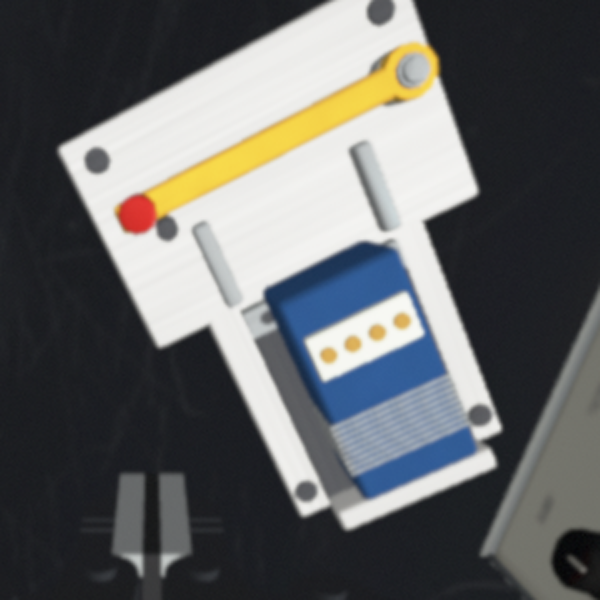

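Run:
```python
from h import *
d=np.load('c22.npz');c={k:d[k] for k in d.files};j=np.load('jig.npz')
J=lambda u,v,z:(j['R'].T@(onz(c,(u/2+200-.5,v/2+20-.5),z)[:2]-j['t'])*1000).round(1)
print('strip',[J(*q,.064) for q in [(304,339),(407,291),(425,334),(323,383)]])
print('bottom edge',J(266,291,.06))
q=J(138,214,.062);print('knob',q,np.arctan2(-(q[0]+58),-(q[1]-57)),'pin',J(414,70,.039),'plate',J(60,148,.01),J(160,347,.01))
```

```text
strip [array([  8.7, -20.5]), array([ 9.1, 19.2]), array([26.7, 19.4]), array([ 27.3, -20.8])]
bottom edge [-12.7 -25.4]
knob [-58.  -54.6] -0.0 pin [-57.2  55.9] plate [-93.9 -73.3] [ -0.6 -73.9]
```

```bash
python3 -m pendant '[[0,-5,-50,0,0],[0,-5,-92,0,0],[0,-5,-92,0,0],[50,-5,-92,0,0],[100,-5,-92,0,0],[131,-5,-92,0,0],[131,-5,-92,0,0],[131,-5,-92,0,0]]'; python3 chk.py
```

```text
time_s: 21.05
eef_pos: [0.4298, -0.3229, 0.218]
tool_rot: [1.157, 1.243, -1.157]
force: [1.0, -0.8, -0.1]
gripper_width: -0.0003
t 21.05 TCP in jig mm [-86.8 -40. ] z 0.218 twist left -26.74 F [ 1.  -0.8 -0.1] Fjigx [1.2 0.4] grip -0.00029700908461077215 tilt [-6.e-04  4.e-04 -1.e+00]
```

```bash
python3 -m pendant '[[0,0,6,0,0],[0,0,12,0,0],[0,0,15,0,0],[0,0,17,0,0],[0,0,17,0,0]]'; python3 chk.py; python3 -m pendant '[[0,0,-10,0,0],[0,0,-30,0,0],[-50,0,-30,0,0],[-100,0,-30,0,0],[-140,-10,40,0,0],[-140,-10,72,0,0],[-140,-10,72,0,0],[-140,-10,72,0,0]]';python3 chk.py
python3 - <<'E'
from h import *
c=cap('wrist','w23');cap('scene','s23');cap('side','sd23')
hsv=cv2.cvtColor(c['pixels'],cv2.COLOR_RGB2HSV);j=np.load('jig.npz')
m=cv2.inRange(hsv,(0,170,90),(5,255,255))|cv2.inRange(hsv,(174,170,90),(180,255,255))
n,l,st,ce=cv2.connectedComponentsWithStats(m)
for i in range(1,n):
    if st[i][4]>100: q=j['R'].T@(onz(c,ce[i],.058)[:2]-j['t'])*1000;v=q-[-58,57];print(q.round(1),np.arctan2(-v[0],-v[1]).round(3))
E
```

```text
time_s: 21.55
eef_pos: [0.4309, -0.3387, 0.2187]
tool_rot: [1.158, 1.243, -1.156]
force: [5.7, 17.6, 10.3]
gripper_width: 0.0004
t 21.55 TCP in jig mm [-72.6 -47.2] z 0.2187 twist left -26.8 F [ 5.7 17.6 10.3] Fjigx [-12.2  13.9] grip 0.00037360234306869786 tilt [ 1.0e-04  1.6e-03 -1.0e+00]
time_s: 22.35
eef_pos: [0.4256, -0.4139, 0.3588]
tool_rot: [1.158, 1.238, -1.158]
force: [-0.1, 0.6, -0.3]
gripper_width: 0.0002
t 22.35 TCP in jig mm [-10.8 -90.2] z 0.3588 twist left -26.89 F [-0.1  0.6 -0.3] Fjigx [-0.5  0.2] grip 0.00019972951925473524 tilt [ 0.0017 -0.002  -1.    ]
[-145.  -127.6] 0.44
[-57.8 -55. ] -0.001
[ 54.5 107.6] -1.994
```

View pics/w23.png

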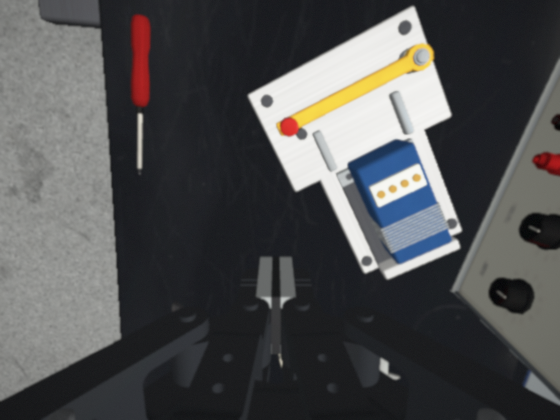

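View pics/s23.png

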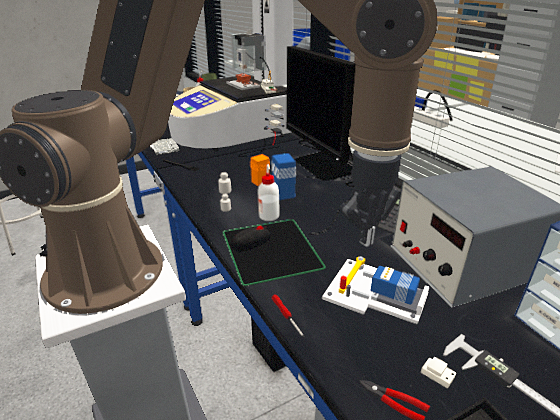

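All done: transformer flat on the bed, keeper at the stop, weights at (224,183)/(226,202) and bottle at (268,197) unchanged, arm clear.

```bash
python3 -c "
from workcell import manip
print(manip.finish_job())"
```

```text
the job is handed in; nothing more can be done
None
```

The transformer lies flat on the bed with its terminal strip up, the keeper is home at its stop, and I handed the job in at about 22.5 s. No verdict was given.

- **Loading:** I took the smaller blue transformer, stood it on the ledge between the cheeks and against the fence with the strip facing away, and let go.
- **Tipping:** I pushed it near the top with closed fingers and it tipped over the fence edge without being lifted. It slid back to about 24 mm before the fence.
- **Keeper:** I pushed the red knob round until the bar met the stop.
- **Out of order:** I only noticed the slide-back after the keeper was home. I then pushed the transformer about 17 mm along the bed and finished by pressing the keeper against its stop again.

Last checks:

| Check | Result |
|---|---|
| Transformer centre | about 38 mm past the fence, on the centre line to within 1 mm |
| Transformer squareness | within about half a degree of the jig |
| Transformer underside | overhangs the fence edge by about 7 mm |
| Keeper angle | about 0.00 rad |
| Weights and wash bottle | upright and unmoved in the scene view |
| Robot | clear of everything |
| Largest wrist force seen | about 21 N, read at the end of each move |

One wrist view taken while the arm was still settling read about 5 mm off along the jig's x axis. I corrected for it against the cheek positions.

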